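# Build up a pot-core choke on the assembly jig

## Robot

A 6-joint arm with a two-finger parallel gripper is mounted at the origin on a cart in front of the work surface, level with it; the furniture and walls round the work are solid. World frame = base frame: x ahead of the robot, y to its left, z up, the work surface at z = 0. Lengths are in m, angles in rad, forces in N, time in s.
With the tool pointing down it reaches from about 0.325 to 0.925 m from the base axis. Payload 3.1 kg.
Tool frame: the origin (TCP) lies at the very end of the fingers, on their centre line; the grasp point (between the pads) lies 19 mm behind it (robot.hold_point_z is the distance from the TCP to the grasp point, in m); z points along the fingers, y is the line along which they close (so a half turn about z gives the same grasp; the last joint's range is limited). The gripper opens to 85 mm and grips with 20 to 120 N. Pads are 22 mm wide; open, the fingers measure 114 mm over their backs; the gripper's body (76 mm by 85 mm) begins 54 mm behind the grasp point. The pads swing forward as they close: fully open they stand 13 mm farther back than shut.
Start: joints at [-1.239, 0.217, 1.613, -0, 1.311, -0.112], TCP at [0.268, -0.564, 0.231] pointing down, gripper open.
Joint ranges: [-2.75, 2.75], [-0.78, 2.1], [0.31, 2.55], [-1.13, 4.27], [0.13, 2.63], [-2.58, 2.58]. Speed limits (rad/s): [2.79, 2.79, 3.14, 3.14, 3.14, 3.14].

## Interface

Orientations are given as a rotation vector (axis times angle).
In Python, from workcell import sense, eyes, ticket, robot gives the robot as it stands.
- The arm moves only by the tool step_arm, never from a script. Its arguments are lists of equal length, an entry for each row: "grip": the opening in per cent of the stroke, from 0 (shut) to 100 (fully open); "translation": the shift along the tool's x, y, z in cm, a list of three; "spin": the turn about the tool's z in degrees. A call has 1 to 8 rows; each row is the pose to reach, as a shift and turn from the pose commanded when the call began, along the tool's axes at that moment; what a row does not reach only later rows make up. A row lasts 1/10 s, in which the tool goes at most 50 mm and 8.59 degrees, less where a joint would pass 70% of its speed; a pose out of reach is approached as far as the arm can. A call with a gripper value outside its range is refused whole. The fingers move at their own pace and stop on an object; the grip force is fixed at half the most. Time passes only in rows, so rows that repeat a pose let the fingers close. It gives the time, the measured TCP pose, the force, the opening and the grip force at its end, in the units of the state.
- sense(): the state, without advancing time (a new reading comes with each control period).
- eyes.camera(name): name is "side" or "top"; returns the picture (480x640x3 uint8, blue, green, red); there is no depth.
- eyes.camera_model(name): a dict with "fx", "fy", "cx", "cy" (pixels), "dist_coeffs" ([k1, k2, p1, p2, k3] as OpenCV has them; the pictures are not rectified), "R" (3x3) and "t" (3): a world point X has camera coordinates R X + t. Camera axes: x right, y down, z forward; pixel columns grow to the right and rows downward; lengths in m; the calibration is good to about 2 mm. A picture is of the moment at which its call begins. camera_model takes no time and is no camera call.
- ticket.hand_in(): hands the job in; it is judged then, once.
Trained networks look in the newest picture that a camera, given by its name, has taken for a name from the list of things; names that differ only in an ending like _2 or _b are one class to them, and where a whole thing is asked for, a point or a joint stands for the part that bears it (a point fixed in the world has none). Each returns a list of dicts, best first, with "score" (0 to 1); they miss things now and then, are a little off and sometimes report something else, mostly with a low value. They report only what shows in the picture. A call takes as long as a camera call. They do not tell look-alikes from the thing itself.
- eyes.boxes_of(label, camera): "box" ([left, top, width, height] in pixels, round what is visible of it).
- eyes.pinpoint(label, camera): "at" ([column, row] in pixels: a listed point, or the origin of a listed thing).
The state is a dict: "time": time; "joints": joint angles; "joint_velocities": joint speeds; "tau": joint torques, N m; "tcp_pos": TCP position; "tcp_rot": TCP orientation; "ft_force": force on the tool from outside, world axes, zero at the start; "ft_torque": the same for the moment, N m; "gripper_width": finger opening in m; "finger_force": force on a finger pad.
Only numpy, scipy, OpenCV 4.12 (cv2) and the standard library are available. Lean on these libraries where they do the work, as an engineer would, in place of code of your own. Each camera call takes 0.05 s, during which the arm holds its last target. There are 200 camera calls.

## Task

Build up the pot-core choke on the round assembly jig, bottom to top: thread the dark ferrite half that lies open side up over the jig's pin and down onto the seat, put the wound coil that fits it into its groove, close it with the other ferrite half, open side down, and finally set the steel weight squarely on top so that its rim drops over the core and keeps it shut. Every part must sit fully home and level; leave the wider coil, the yellow tape and the flux tin where they are.

Things in the scene. Friction and masses are not known exactly. Their poses are not given: they have to be found in the camera images.
- jig_seat (a point): Jig, fixed: round aluminium base 96 mm across, 8 mm thick; on it a brown seat 50 mm across, 10 mm high; from its middle a steel pin 7 mm thick stands up 36 mm (the last 6 mm taper to a 2.4 mm tip). This point: centre of the seat's flat top, at the foot of the pin, 18 mm above the bench; z up along the pin.
- lower_centre (a point): Dark grey ferrite half lying open side up: cup 58 mm across, 22 mm high, wall 5, floor 6 mm; its middle post, 25 mm thick and as high as the wall, has an 11 mm through hole for the pin. Groove for the coil 16 mm deep. Two 11 mm wire openings in the wall on +x and -x may point anywhere. About 0.17 kg. This point: its centre, half-way up; z up. Goes first, onto the seat.
- coil_centre (a point): The coil that fits: copper wire on a cream former, ring 44 mm across, 30.5 mm high, 29 mm hole, 0.12 kg. This point: its centre, half-way up; z up. Goes second, round the post of the lower half, 2 mm play all round. Home on the groove's floor it stands 14.5 mm proud of the wall, so hold it by its top 11 mm.
- upper_centre (a point): The other dark ferrite half, same size and shape, lying open side down (from above a flat disc with a small hole): 58 mm across, 22 mm high, 0.165 kg. This point: its centre, half-way up; z up. Goes third, as it lies, over coil and pin until its wall meets that of the lower half.
- weight_knob (a point): Round steel weight: body 70 mm across and 20 mm high, 42 mm with its knob, about 0.45 kg. Knob 24 mm thick, from 27 to 42 mm above the underside. Below, a round recess 62 mm wide and 4 mm deep (flared to 65 mm), whose rim drops over the top of the core. This point: middle of the knob, 34 mm above the underside, on the axis; z up. Goes last, on the upper half.
- wide_coil_centre (a point): A wider coil for another core, too wide for this one: same looks, 56 mm across, 26 mm high, 34 mm hole. This point is its centre, 13 mm above the bench. Leave it alone.
- tape: Roll of yellow tape lying flat, 69 mm across, 19 mm high; origin at the centre of its underside. Leave it alone.
- tin: Flat white round flux tin with a red mark on its lid, 63 mm across, 22 mm high; origin at the centre of its underside. Leave it alone.
Not all that is in view belongs to the job. What is shaped like the part that bears coil_centre but pink or purple is not meant.

How it is judged:
By the outcome, as a careful person would: the job done as asked, in the order asked, and still so for the second after the job is handed in, with the robot touching nothing.
It also fails if it takes over 128 s, if anything falls off the work surface, if the arm or the gripper's body presses on something with over 40 N, if the wrist force passes 120 N, or if a joint passes its speed limit or range.

## Working session

There is one attempt and no reset: what is moved stays moved. The work goes in short steps, Python scripts to look and compute and a tool call to move; the robot and the scene stay as the last step left them, time stands still between calls to the robot, and variables do not carry over. Pictures are saved under pics/ and viewed, at most 14 in all, crops included, and the job is handed in when it is done.

Besides the shell and the picture viewer there is one more tool, called after "Emit:" by a JSON object that holds its "op" and its "data". step_arm: Moves the arm, as the interface text tells. Its arguments: {"type":"object","properties":{"grip":{"type":"array","items":{"type":"number"}},"translation":{"type":"array","items":{"type":"array","items":{"type":"number"}}},"spin":{"type":"array","items":{"type":"number"}}},"required":["grip","translation","spin"]}

```bash
mkdir -p pics; ls
cat > h.py <<'E'
import numpy as np, cv2
from scipy.spatial.transform import Rotation as Ro
from workcell import sense, eyes, ticket, robot
def ray(cam,px):
    m=eyes.camera_model(cam);K=np.array([[m['fx'],0,m['cx']],[0,m['fy'],m['cy']],[0,0,1]])
    u=cv2.undistortPoints(np.array([[px]],float),K,np.array(m['dist_coeffs'],float))[0,0]
    R=np.array(m['R']);t=np.array(m['t']);return -R.T@t, R.T@np.array([u[0],u[1],1])
def at_z(cam,px,z):
    c,d=ray(cam,px);return c+d*(z-c[2])/d[2]
def proj(cam,X):
    m=eyes.camera_model(cam);K=np.array([[m['fx'],0,m['cx']],[0,m['fy'],m['cy']],[0,0,1]])
    return cv2.projectPoints(np.array(X,float).reshape(-1,1,3),cv2.Rodrigues(np.array(m['R'],float))[0],np.array(m['t'],float),K,np.array(m['dist_coeffs'],float))[0][:,0]
Z=dict(jig_seat=.018,lower_centre=.011,coil_centre=.01525,upper_centre=.011,weight_knob=.034,wide_coil_centre=.013,tape=0,tin=0)
E
python3 - <<'E'
from h import *
np.set_printoptions(precision=4,suppress=True)
for c in ('top','side'):
    cv2.imwrite(f'pics/{c}0.png',eyes.camera(c))
    m=eyes.camera_model(c); print(c,ray(c,(320,240)),m['fx'])
    for n,z in Z.items():
        for r in eyes.pinpoint(n,c)[:3]: print(n,np.round(r['at'],1),round(r['score'],2),at_z(c,r['at'],z)[:2])
s=sense();print(s['tcp_pos'],s['tcp_rot'],s['time'],s['gripper_width'],s['ft_force'])
print(Ro.from_rotvec(s['tcp_rot']).as_matrix())
E
```

```text
pics
top (array([0.3429, 0.0172, 1.0582]), array([ 0.2086, -0.0081, -0.978 ])) 624.3352737347268
jig_seat [201.4 290.2] 0.77 [0.477  0.2071]
lower_centre [197.5 203.2] 0.58 [0.6299 0.2217]
coil_centre [442.1 166.6] 0.94 [ 0.6989 -0.2052]
coil_centre [370.2 179.5] 0.72 [ 0.6739 -0.0784]
coil_centre [410.8 216.1] 0.64 [ 0.6087 -0.1478]
upper_centre [321.4 217.9] 0.73 [0.6052 0.0063]
weight_knob [441.9 315.8] 0.68 [ 0.4355 -0.1924]
wide_coil_centre [312.9 315.4] 0.89 [0.4368 0.0196]
tape [257.9 255.7] 0.58 [0.54   0.1153]
tin [368.8 258.1] 0.56 [ 0.5373 -0.0759]
side (array([0.5321, 0.8031, 0.3977]), array([ 0.0454, -0.9235, -0.3812])) 434.87099621093347
jig_seat [370.9 320.8] 0.87 [0.4779 0.2102]
lower_centre [271.5 324.3] 0.84 [0.6345 0.2222]
coil_centre [275.5 248.6] 0.66 [ 0.6718 -0.0643]
coil_centre [275.3 225.3] 0.65 [ 0.6942 -0.2082]
coil_centre [305.9 234.5] 0.54 [ 0.6129 -0.1543]
upper_centre [305.1 264. ] 0.75 [ 0.6012 -0.0016]
weight_knob [377.6 225.1] 0.97 [ 0.4423 -0.1864]
weight_knob [335.9 256.1] 0.44 [0.5386 0.0037]
wide_coil_centre [391.6 273.8] 0.86 [0.4277 0.0308]
wide_coil_centre [371.7 318.3] 0.67 [0.4755 0.195 ]
tape [334.4 298.9] 0.72 [0.5376 0.1157]
tin [337.7 256.2] 0.96 [ 0.5352 -0.0708]
[ 0.2684 -0.5645  0.2313] [ 3.0646  0.6914 -0.    ] 0.9 0.0853419378219316 [ 0.472   0.1219 -0.15  ]
[[ 0.9031  0.4293 -0.    ]
 [ 0.4293 -0.9031 -0.    ]
 [-0.      0.     -1.    ]]
```

View pics/top0.png

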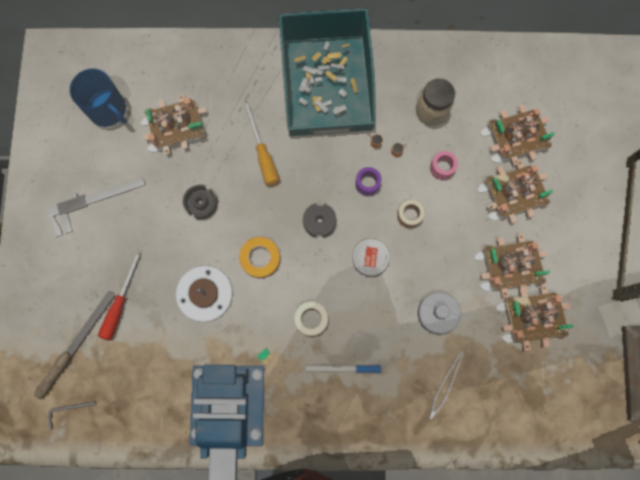

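View pics/side0.png

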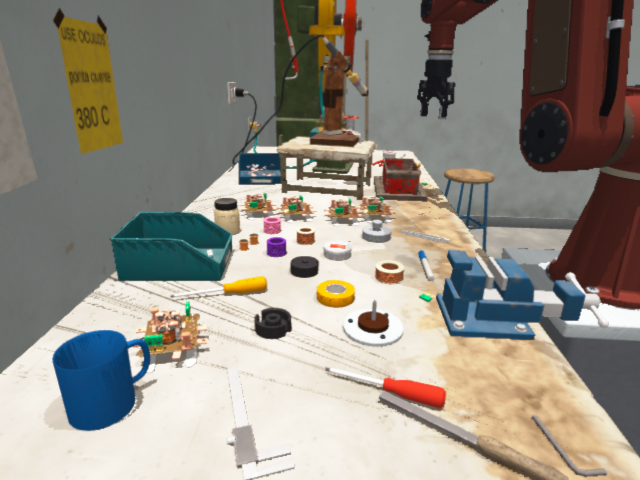

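```bash
python3 -c "
import cv2
a=cv2.imread('pics/top0.png')
cv2.imwrite('pics/topc.png',cv2.resize(a[130:250,340:500],None,fx=5,fy=5,interpolation=cv2.INTER_CUBIC))"
```

```text
(no output)
```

View pics/topc.png

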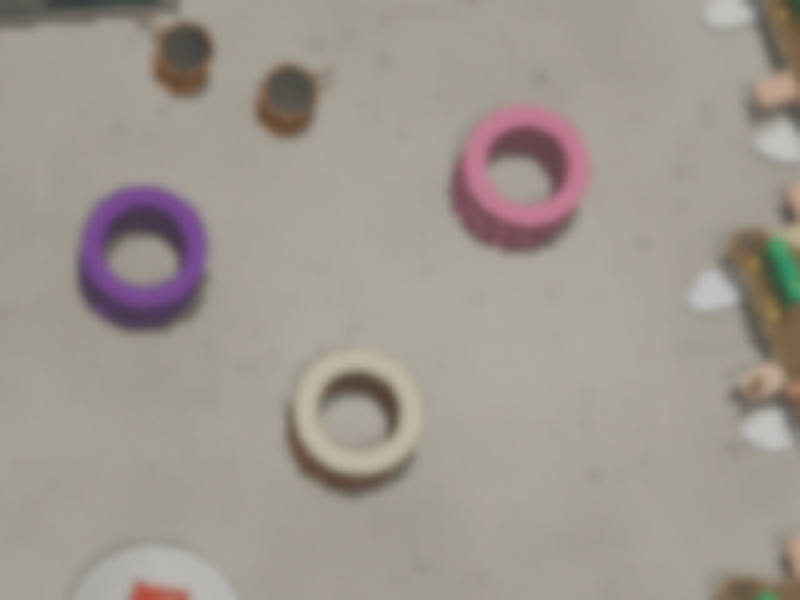

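The green box aside, the possible coils are: pink (444,165), purple (369,181), cream/copper small (411,213) and cream wide (312,318). The one meant is (411,213): cream/copper, and its rim in the enlarged crop measures about 44 mm across. The lower half is at (200,202), the upper at (320,220), the jig at (203,292) and the weight at (440,312). I'll refine these positions by fitting the known circles to the image edges.

```bash
cat >> h.py <<'E'
from scipy.optimize import minimize
C=dict(jig=[(48,8),(25,18)],lower=[(29,22),(24,22),(12.5,22),(5.5,22)],coil=[(22,30.5),(14.5,30.5)],upper=[(29,22),(5.5,22)],weight=[(35,20),(12,42)])
def fit(cam,img,circles,xy,base=0,span=.008):
    """maximise radial image gradient along projected horizontal circles (r,z in mm)"""
    g=cv2.GaussianBlur(img,(0,0),1).astype(np.float32)
    a=np.linspace(0,2*np.pi,240,endpoint=False);e=np.c_[np.cos(a),np.sin(a)]
    def sample(p,r,z):
        P=proj(cam,np.c_[p+e*r,np.full(240,z)]).astype(np.float32)
        return cv2.remap(g,P[:,0],P[:,1],cv2.INTER_LINEAR).reshape(240,3)
    def cost(p):
        return -sum(np.minimum(np.abs(sample(p,r/1e3+.0012,base+z/1e3)-sample(p,r/1e3-.0012,base+z/1e3)).sum(1),60).mean() for r,z in circles)
    n=np.arange(-span,span+1e-6,.001);best=min(((cost(np.array(xy)+(i,j)),i,j) for i in n for j in n))
    r=minimize(cost,np.array(xy)+best[1:],method='Nelder-Mead',options=dict(initial_simplex=np.array(xy)+best[1:]+np.array([[0,0],[.001,0],[0,.001]]),xatol=1e-5))
    return r.x,-r.fun
E
python3 - <<'E'
from h import *
S=dict(jig=(.477,.208),lower=(.632,.222),coil=(.611,-.151),upper=(.603,.003),weight=(.439,-.19))
out=None
for c in ('top','side'):
    im=cv2.imread(f'pics/{c}0.png');ov=im.copy()
    for k,v in S.items():
        p,f=fit(c,im,C[k],v);print(c,k,np.round(p,4),round(f,1))
        a=np.linspace(0,2*np.pi,60)
        for r,z in C[k]:
            cv2.polylines(ov,[(proj(c,np.c_[p[0]+r/1e3*np.cos(a),p[1]+r/1e3*np.sin(a),0*a+z/1e3])*16).astype(int)],True,(0,255,0),1,cv2.LINE_AA,4)
    cv2.imwrite(f'pics/{c}o.png',ov)
t=cv2.imread('pics/topo.png')[150:350,150:480]; s=cv2.imread('pics/sideo.png')[210:350,240:420]
t=cv2.resize(t,(800,485))
cv2.imwrite('pics/o1.png',t); cv2.imwrite('pics/o2.png',cv2.resize(s,(760,591)))
E
```

```text
top jig [0.4738 0.2061] 102.3Traceback (most recent call last):
  File "<stdin>", line 7, in <module>
  File "h.py", line 25, in fit
    n=np.arange(-span,span+1e-6,.001);best=min(((cost(np.array(xy)+(i,j)),i,j) for i in n for j in n))
                                           ~~~^^^^^^^^^^^^^^^^^^^^^^^^^^^^^^^^^^^^^^^^^^^^^^^^^^^^^^^^
  File "h.py", line 25, in <genexpr>
    n=np.arange(-span,span+1e-6,.001);best=min(((cost(np.array(xy)+(i,j)),i,j) for i in n for j in n))
                                                 ~~~~^^^^^^^^^^^^^^^^^^^^
  File "h.py", line 24, in cost
    return -sum(np.minimum(np.abs(sample(p,r/1e3+.0012,base+z/1e3)-sample(p,r/1e3-.0012,base+z/1e3)).sum(1),60).mean() for r,z in circles)
            ~~~^^^^^^^^^^^^^^^^^^^^^^^^^^^^^^^^^^^^^^^^^^^^^^^^^^^^^^^^^^^^^^^^^^^^^^^^^^^^^^^^^^^^^^^^^^^^^^^^^^^^^^^^^^^^^^^^^^^^^^^^^^^
  File "h.py", line 24, in <genexpr>
    return -sum(np.minimum(np.abs(sample(p,r/1e3+.0012,base+z/1e3)-sample(p,r/1e3-.0012,base+z/1e3)).sum(1),60).mean() for r,z in circles)
                                                                   ~~~~~~^^^^^^^^^^^^^^^^^^^^^^^^^^
  File "h.py", line 21, in sample
    P=proj(cam,np.c_[p+e*r,np.full(240,z)]).astype(np.float32)
      ~~~~^^^^^^^^^^^^^^^^^^^^^^^^^^^^^^^^^
  File "h.py", line 11, in proj
    m=eyes.camera_model(cam);K=np.array([[m['fx'],0,m['cx']],[0,m['fy'],m['cy']],[0,0,1]])
ValueError: time passes only in moves, steps and waits
```

camera_model has to be cached.

```bash
sed -i 's/eyes\.camera_model(cam)/model(cam)/' h.py; sed -i '3a from functools import lru_cache\n@lru_cache\ndef model(cam): return eyes.camera_model(cam)' h.py
cat > ov.py <<'E'
from h import *
def overlay(cam,im,items):
    ov=im.copy();a=np.linspace(0,2*np.pi,60)
    for k,p,b in items:
        for r,z in C[k]:
            cv2.polylines(ov,[(proj(cam,np.c_[p[0]+r/1e3*np.cos(a),p[1]+r/1e3*np.sin(a),0*a+z/1e3+b])*16).astype(int)],True,(0,255,0),1,cv2.LINE_AA,4)
    return ov
E
python3 - <<'E'
from ov import *
S=dict(jig=(.477,.208),lower=(.632,.222),coil=(.611,-.151),upper=(.603,.003),weight=(.439,-.19))
o={}
for c in ('top','side'):
    im=cv2.imread(f'pics/{c}0.png');L=[]
    for k,v in S.items():
        p,f=fit(c,im,C[k],v);print(c,k,np.round(p,4),round(f,1));L.append((k,p,0))
    o[c]=overlay(c,im,L)
cv2.imwrite('pics/o1.png',cv2.resize(o['top'][150:350,150:480],(800,485)))
cv2.imwrite('pics/o2.png',cv2.resize(o['side'][210:350,240:420],(760,591)))
E
```

```text
top jig [0.4738 0.2061] 102.3
top lower [0.628  0.2144] 126.0
top coil [ 0.6031 -0.1434] 94.7
top upper [0.598 0.01 ] 92.9
top weight [ 0.4408 -0.1873] 53.5
side jig [0.4749 0.2136] 91.3
side lower [0.6329 0.2185] 135.4
side coil [ 0.6142 -0.1464] 77.6
side upper [0.6021 0.0112] 59.5
side weight [ 0.4454 -0.1923] 67.6
```

View pics/o1.png

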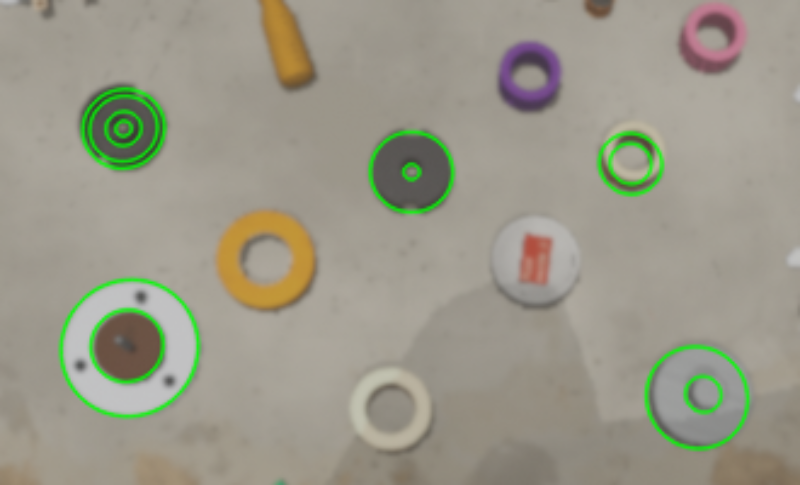

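View pics/o2.png

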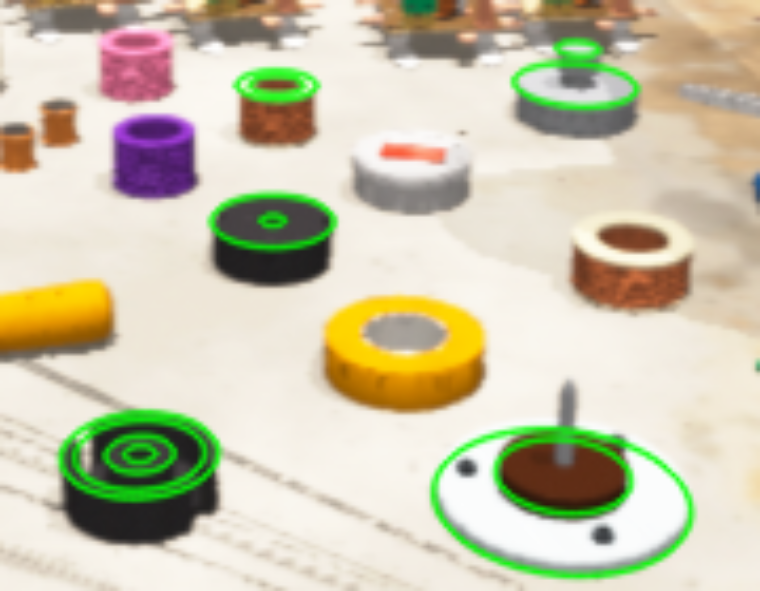

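The side view agrees with the layout, but its y is weak because of the grazing angle. The top fits sit on the rims except the coil's, which locked onto the lower edge. I'll refit that and find where the wire openings point.

```bash
cat >> h.py <<'E'
def go(xyz,yaxis=None):
    """shift (cm, tool axes) and spin (deg) to bring TCP to xyz with closing line at azimuth yaxis (deg)"""
    s=sense();R=Ro.from_rotvec(s['tcp_rot']).as_matrix()
    d=R.T@(np.array(xyz)-s['tcp_pos'])*100
    az=np.degrees(np.arctan2(R[1,1],R[0,1]))
    sp=0 if yaxis is None else (az-yaxis+90)%180-90
    print('shift cm',np.round(d,2),'spin',round(sp,1),'yaz',round(az,1),'t',round(s['time'],2))
E
python3 - <<'E'
from h import *
im=cv2.imread('pics/top0.png')
p0=at_z('top',(411.4,212.4),.0305)[:2]
p,f=fit('top',im,C['coil'],p0,span=.003);print(p0,p,f)
g=cv2.cvtColor(im,6)
for k,p,r,z in(('lower',(.628,.2144),.0265,.022),('upper',(.598,.010),.0295,.012),('upper',(.598,.010),.0275,.022)):
    a=np.radians(np.arange(0,360,10));P=proj('top',np.c_[p[0]+r*np.cos(a),p[1]+r*np.sin(a),0*a+z]).astype(np.float32)
    print(k,cv2.remap(g,P[:,0],P[:,1],1).ravel())
go((.628,.2144,.12),0)
print(sense()['joints'])
E
```

```text
[ 0.61129187 -0.14658859] [ 0.61236929 -0.14660567] 83.41326141357422
lower [ 61  60  58  58  58  56  58  58  61  63  66  74  84  82  87 138 101  68
  64  63  61  61  61  62  63  65  68  68  70  76  87  88  81 100 113  64]
upper [111  96  86  87  88  90  97 107 115 122 126 129 131 133 133 127 129 139
 156 146 120 120 110 106 114 117 117 123 119 116  99  91  88  86  86 103]
upper [118 101  87  87  88  88  91  94  99 100  99  92  90  82  78  69  69 104
 130  97  68  68  70  74  80  87  93  99 102  99  94  89  88  86  87 111]
shift cm [ 65.92 -54.9   11.13] spin -64.6 yaz -64.6 t 0.9
[-1.23923953e+00  2.16871964e-01  1.61339140e+00 -9.33552561e-06
  1.31130515e+00 -1.12205746e-01]
```

Emit:
{"op": "step_arm", "data": {"grip": [85, 85, 85, 85, 85, 85, 85, 85], "translation": [[65.9, -54.9, 8], [65.9, -54.9, 8], [65.9, -54.9, 8], [65.9, -54.9, 8], [65.9, -54.9, 8], [65.9, -54.9, 8], [65.9, -54.9, 8], [65.9, -54.9, 8]], "spin": [-85, -85, -85, -85, -85, -85, -85, -85]}}

```text
time: 1.7
tcp_pos: [0.4359, -0.2011, 0.1944]
tcp_rot: [2.131, 2.306, 0.0]
ft_force: [0.6, 0.1, -0.1]
gripper_width: 0.0729
finger_force: 0.0
```

```bash
python3 -c "
from h import *
go((.628,.2144,.15),20)"
```

```text
shift cm [39.91 22.42  4.43] spin -15.5 yaz 4.5 t 1.7
```

Emit:
{"op": "step_arm", "data": {"grip": [85, 85, 85, 85, 85, 85, 85, 85], "translation": [[39.9, 22.4, 4.4], [39.9, 22.4, 4.4], [39.9, 22.4, 4.4], [39.9, 22.4, 4.4], [39.9, 22.4, 4.4], [39.9, 22.4, 4.4], [39.9, 22.4, 4.4], [39.9, 22.4, 4.4]], "spin": [-15.5, -15.5, -15.5, -15.5, -15.5, -15.5, -15.5, -15.5]}}

```text
time: 2.5
tcp_pos: [0.6051, 0.1597, 0.1559]
tcp_rot: [1.808, 2.568, 0.0]
ft_force: [1.7, -0.5, 0.6]
gripper_width: 0.0727
finger_force: 0.0
```

```bash
python3 -c "
from h import *
go((.628,.2144,.004),20)"
```

```text
shift cm [ 4.38  3.99 15.19] spin -0.3 yaz 19.7 t 2.5
```

Emit:
{"op": "step_arm", "data": {"grip": [85, 85, 85, 85, 85, 85, 85, 85], "translation": [[4.4, 4, 6], [4.4, 4, 9], [4.4, 4, 11], [4.4, 4, 13], [4.4, 4, 14], [4.4, 4, 14.7], [4.4, 4, 15.1], [4.4, 4, 15.1]], "spin": [0, 0, 0, 0, 0, 0, 0, 0]}}

```text
time: 3.3
tcp_pos: [0.6338, 0.2144, 0.0105]
tcp_rot: [1.805, 2.561, 0.018]
ft_force: [0.6, 2.4, 9.1]
gripper_width: 0.0726
finger_force: 4.5
```

Emit:
{"op": "step_arm", "data": {"grip": [60, 40, 40, 40, 40, 40, 40, 40], "translation": [[0, 0, 0], [0, 0, 0], [0, 0, 0], [0, 0, 0], [0, 0, 0], [0, 0, 0], [0, 0, 0], [0, 0, 0]], "spin": [0, 0, 0, 0, 0, 0, 0, 0]}}

```text
time: 4.1
tcp_pos: [0.6359, 0.2146, 0.014]
tcp_rot: [1.803, 2.558, 0.022]
ft_force: [0.0, 0.9, 17.8]
gripper_width: 0.0413
finger_force: 58.2
```

```bash
python3 -c "
from h import *
t=eyes.camera('top');s=eyes.camera('side')
cv2.imwrite('pics/a1.png',np.hstack([cv2.resize(t[150:250,150:250],(400,400),interpolation=2),cv2.resize(s[260:360,220:320],(400,400),interpolation=2)]))"
```

```text
(no output)
```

View pics/a1.png

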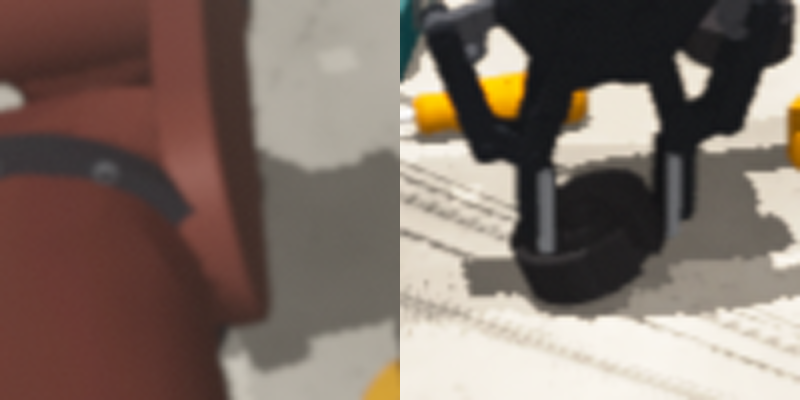

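The side view shows the +x finger dropped into the cup's groove (left pad at crop (545,210), inside the wall) and the cup is tilted. The top fit had locked onto the cup's lower silhouette, so the true x is larger. I'll open slightly and back straight out.

Emit:
{"op": "step_arm", "data": {"grip": [50, 51, 52, 52, 52, 52, 52, 52], "translation": [[0, 0, 0], [0, 0, 0], [0, 0, -0.3], [0, 0, -0.6], [0, 0, -1.2], [0, 0, -2], [0, 0, -4], [0, 0, -8]], "spin": [0, 0, 0, 0, 0, 0, 0, 0]}}

```text
time: 5.0
tcp_pos: [0.6232, 0.2115, 0.0811]
tcp_rot: [-1.805, -2.563, 0.012]
ft_force: [-0.2, -0.7, -0.5]
gripper_width: 0.0441
finger_force: 0.0
```

```bash
python3 -c "
from h import *
s=eyes.camera('side')
cv2.imwrite('pics/s1.png',s)
for n in ('lower_centre',):
  for r in eyes.pinpoint(n,'side')[:2]: print(r, at_z('side',r['at'],.011))
cv2.imwrite('pics/a2.png',cv2.resize(s[220:380,180:380],(800,640))[:600])
print(sense()['tcp_pos'],sense()['gripper_width'],sense()['finger_force'])"
```

```text
{'at': [269.7, 322.9], 'score': 0.59} [0.63794017 0.21847512 0.011     ]
[0.63162825 0.21360877 0.09153699] 0.044495444714405336 0.0
```

View pics/a2.png

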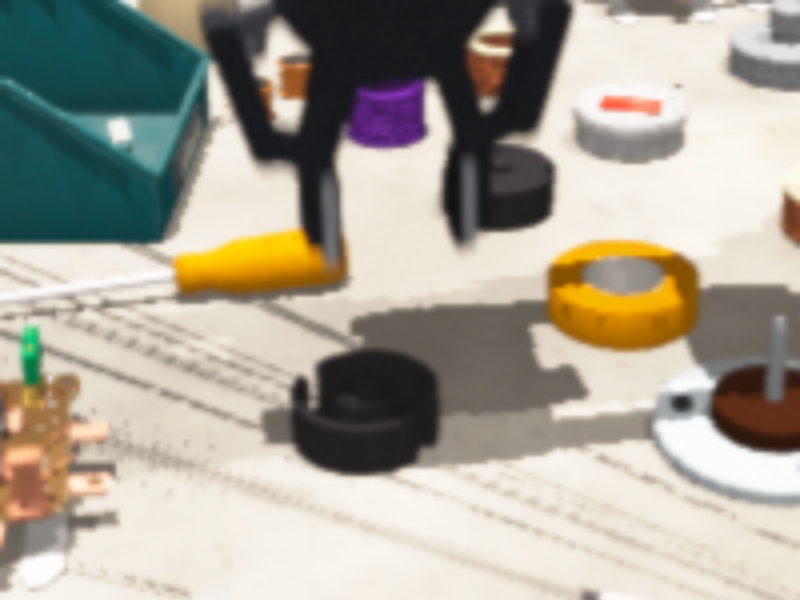

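```bash
cat >> h.py <<'E'
# solid outline (r,z0,z1) whose silhouette is a convex hull, plus inner circles on top
H=dict(jig=([(48,0,8)],[(25,18)]),lower=([(29,0,22)],[(24,22),(12.5,22)]),coil=([(22,0,30.5)],[(22,30.5),(14.5,30.5)]),
  upper=([(29,0,22)],[(29,22),(5.5,22)]),weight=([(35,0,20)],[(35,20),(12,42)]))
A=np.linspace(0,2*np.pi,120,endpoint=False)
def ring(p,r,z): return np.c_[p[0]+r*np.cos(A),p[1]+r*np.sin(A),0*A+z]
def curves(cam,k,p,base):
    o=[cv2.convexHull(proj(cam,np.r_[ring(p,r/1e3,base+z0/1e3),ring(p,r/1e3,base+z1/1e3)]).astype(np.float32))[:,0] for r,z0,z1 in H[k][0]]
    return o+[proj(cam,ring(p,r/1e3,base+z/1e3)).astype(np.float32) for r,z in H[k][1]]
def fit2(ims,k,xy,base=0,span=.012):
    gs={c:cv2.GaussianBlur(i,(0,0),.8).astype(np.float32) for c,i in ims.items()}
    def cost(p):
        v=0
        for c,g in gs.items():
            for P in curves(c,k,p,base):
                Q=np.r_[P,P[:1]];L=np.r_[0,np.cumsum(np.linalg.norm(np.diff(Q,axis=0),axis=1))]
                t=np.linspace(0,L[-1],200,endpoint=False)
                X=np.c_[np.interp(t,L,Q[:,0]),np.interp(t,L,Q[:,1])];T=np.roll(X,-1,0)-np.roll(X,1,0)
                N=np.c_[T[:,1],-T[:,0]]/np.linalg.norm(T,axis=1)[:,None]
                f=lambda Y:cv2.remap(g,Y[:,0].astype(np.float32),Y[:,1].astype(np.float32),1).reshape(-1,3)
                v-=np.minimum(np.abs(f(X+.8*N)-f(X-.8*N)).sum(1),80).mean()
        return v
    xy=np.array(xy);n=np.arange(-span,span+1e-6,.0015);b=xy+min((cost(xy+(i,j)),i,j) for i in n for j in n)[1:]
    r=minimize(cost,b,method='Nelder-Mead',options=dict(initial_simplex=b+np.array([[0,0],[.001,0],[0,.001]]),xatol=1e-5));return r.x,-r.fun
def draw(cam,im,items):
    o=im.copy()
    for k,p,b in items:
        for P in curves(cam,k,p,b): cv2.polylines(o,[(P*16).astype(int)],True,(0,255,0),1,cv2.LINE_AA,4)
    return o
E
python3 - <<'E'
from h import *
S=dict(jig=(.476,.208),lower=(.632,.219),coil=(.611,-.147),upper=(.602,.005),weight=(.442,-.19))
I={c:cv2.imread(f'pics/{c}0.png') for c in('top','side')}; L={'top':[],'side':[]}
for k,v in S.items():
    for c in I:
        p,f=fit2({c:I[c]},k,v);print(k,c,np.round(p,4),round(f),end='  ');L[c].append((k,p,0))
    print('joint',np.round(fit2(I,k,v)[0],4))
print('lower now side',fit2({'side':cv2.imread('pics/s1.png')},'lower',(.636,.219)))
o={c:draw(c,I[c],L[c]) for c in I}
cv2.imwrite('pics/o3.png',np.vstack([cv2.resize(o['top'][170:345,170:470],(600,350)),cv2.resize(o['side'][215:350,250:420],(400,250))[:,:].repeat(1,1) if 0 else cv2.resize(o['side'][215:345,250:412],(600,250))[:250]]))
go((.42,.0,.25),0)
E
```

```text
jig top [0.4738 0.2063] 124  jig side [0.4737 0.206 ] 113  joint [0.4737 0.2061]
lower top [0.6334 0.2191] 131  lower side [0.6329 0.2183] 175  joint [0.6329 0.219 ]
coil top [ 0.6035 -0.1441] 158  coil side [ 0.6135 -0.1399] 212  joint [ 0.6128 -0.1463]
upper top [0.5985 0.0099] 187  upper side [0.6016 0.0116] 182  joint [0.5989 0.0103]
weight top [ 0.4407 -0.1882] 88  weight side [ 0.4452 -0.1949] 187  joint [ 0.4458 -0.1904]
lower now side (array([0.63522356, 0.21491219]), np.float64(130.5698699951172))
shift cm [-13.   -26.95 -16.13] spin 19.7 yaz 19.7 t 5.1
```

View pics/o3.png

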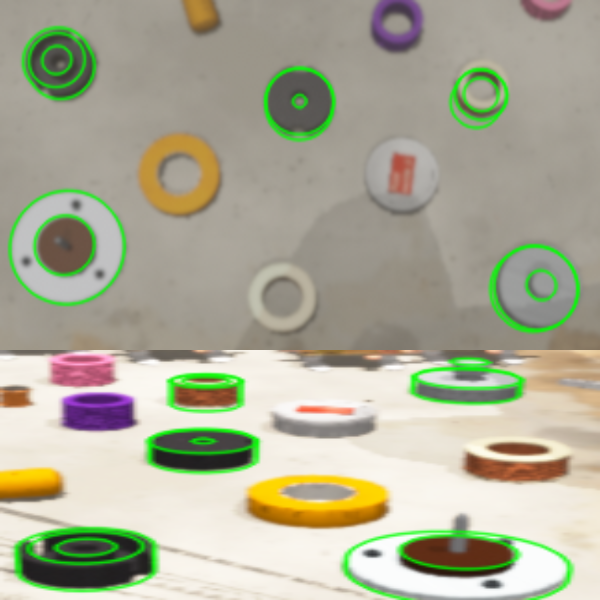

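Now the jig's top and side fits agree at (.4737,.2061), and so do the lower half's at (.633,.219). To remove calibration error I'll feel the pin by closing on it gently at two angles, since the arm yields and the pose is measured.

```bash
python3 -c "
from h import *
go((.4737,.2061,.10),20)"
```

```text
shift cm [  4.61 -15.11  -1.02] spin -0.3 yaz 19.7 t 5.1
```

Emit:
{"op": "step_arm", "data": {"grip": [45, 45, 45, 45, 45, 45, 45, 45], "translation": [[4.6, -15.1, -1], [4.6, -15.1, -1], [4.6, -15.1, -1], [4.6, -15.1, -1], [4.6, -15.1, -1], [4.6, -15.1, 2], [4.6, -15.1, 5], [4.6, -15.1, 5.6]], "spin": [0, 0, 0, 0, 0, 0, 0, 0]}}

```text
time: 5.9
tcp_pos: [0.4689, 0.2044, 0.0263]
tcp_rot: [-1.808, -2.566, 0.005]
ft_force: [-0.7, -0.9, -0.5]
gripper_width: 0.0384
finger_force: 0.0
```

Emit:
{"op": "step_arm", "data": {"grip": [20, 5, 5, 5, 5, 5, 5, 5], "translation": [[0, 0, 0], [0, 0, 0], [0, 0, 0], [0, 0, 0], [0, 0, 0], [0, 0, 0], [0, 0, 0], [0, 0, 0]], "spin": [0, 0, 0, 0, 0, 0, 0, 0]}}

```text
time: 6.7
tcp_pos: [0.4741, 0.2062, 0.0307]
tcp_rot: [1.806, 2.563, 0.013]
ft_force: [7.8, 2.6, -9.3]
gripper_width: 0.0052
finger_force: 38.2
```

```bash
python3 -c "
from h import *
s=sense();R=Ro.from_rotvec(s['tcp_rot']).as_matrix();print(R[:,1],s['tcp_pos'],s['ft_force'],np.degrees(s['joints']))"
```

```text
[0.94165273 0.33641966 0.01058069] [0.47410779 0.20623342 0.03065951] [ 7.77725997  2.6248149  -9.32901994] [ 1.57191452e+01  1.46085561e+01  1.14445973e+02  1.81544428e-02
  5.03387579e+01 -3.95225647e+00]
```

Emit:
{"op": "step_arm", "data": {"grip": [45, 45, 45, 45, 45, 45, 45, 45], "translation": [[0, 0, 0], [0, 0, 0], [0, 0, 0], [0, 0, 0], [0, 0, 0], [0, 0, 0], [0, 0, 0], [0, 0, 0]], "spin": [0, 0, 0, 0, 8, 16, 24, 32]}}

```text
time: 7.5
tcp_pos: [0.4695, 0.205, 0.029]
tcp_rot: [-2.453, -1.963, -0.0]
ft_force: [-0.2, -0.7, -0.1]
gripper_width: 0.0385
finger_force: 0.0
```

Emit:
{"op": "step_arm", "data": {"grip": [45, 45, 45, 45, 45, 45, 45, 45], "translation": [[0, 0, 0], [0, 0, 0], [0, 0, 0], [0, 0, 0], [0, 0, 0], [0, 0, 0], [0, 0, 0], [0, 0, 0]], "spin": [8, 16, 24, 32, 40, 48, 56, 58]}}

```text
time: 8.3
tcp_pos: [0.4695, 0.205, 0.029]
tcp_rot: [3.096, 0.532, -0.0]
ft_force: [0.0, -0.5, -0.1]
gripper_width: 0.0384
finger_force: 0.0
```

Emit:
{"op": "step_arm", "data": {"grip": [20, 5, 5, 5, 5, 5, 5, 5], "translation": [[0, 0, 0], [0, 0, 0], [0, 0, 0], [0, 0, 0], [0, 0, 0], [0, 0, 0], [0, 0, 0], [0, 0, 0]], "spin": [0, 0, 0, 0, 0, 0, 0, 0]}}

```text
time: 9.1
tcp_pos: [0.4695, 0.2049, 0.029]
tcp_rot: [3.095, 0.537, -0.0]
ft_force: [-1.5, -2.6, 3.9]
gripper_width: 0.0052
finger_force: 40.7
```

```bash
python3 -c "
from h import *
s=sense();R=Ro.from_rotvec(s['tcp_rot']).as_matrix();print(R[:,1],s['tcp_pos'],s['ft_force'],np.degrees(s['joints']))"
```

```text
[ 3.36955414e-01 -9.41520573e-01  2.42715631e-04] [0.46954912 0.20487004 0.02904128] [-1.49842253 -2.61592017  3.93055927] [ 1.57275858e+01  1.46248102e+01  1.14658062e+02 -1.89186897e-02
  5.07273149e+01  8.60480740e+01]
```

Pin felt at (.4742,.2061), matching the vision. Now I'll rise and re-measure the lower half.

Emit:
{"op": "step_arm", "data": {"grip": [45, 60, 80, 100, 100, 100, 100, 100], "translation": [[0, 0, 0], [0, 0, -1], [0, 0, -5], [0, 5, -9], [0, 10, -9], [0, 10, -9], [0, 10, -9], [0, 10, -9]], "spin": [0, 0, 0, 0, 0, 0, 0, 0]}}

```text
time: 9.9
tcp_pos: [0.5023, 0.1114, 0.1183]
tcp_rot: [-3.094, -0.536, 0.002]
ft_force: [-0.5, -0.7, 0.4]
gripper_width: 0.0855
finger_force: 0.0
```

Run:
```python
from h import *
I={c:eyes.camera(c) for c in('top','side')}
for c in I: print(c,fit2({c:I[c]},'lower',(.635,.217)))
p,f=fit2(I,'lower',(.635,.217));print(p)
cv2.imwrite('pics/a3.png',np.hstack([cv2.resize(draw('top',I['top'],[('lower',p,0)])[150:250,150:250],(400,400)),cv2.resize(draw('side',I['side'],[('lower',p,0)])[270:370,220:320],(400,400))]))
go((*p,.10),110)
```

```text
top (array([0.63855773, 0.22284092]), np.float64(44.92148971557617))
side (array([0.63605955, 0.21770836]), np.float64(174.13870239257812))
[0.63809804 0.2183726 ]
shift cm [16.43 -5.41  1.75] spin -0.3 yaz -70.3 t 10.0
```

View pics/a3.png

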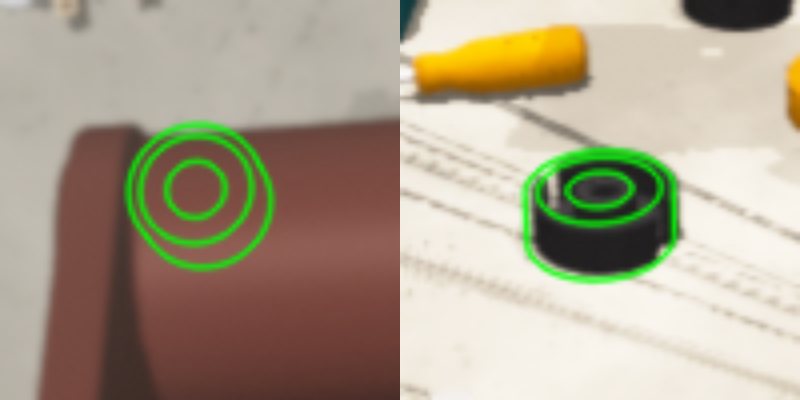

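Emit:
{"op": "step_arm", "data": {"grip": [100, 100, 100, 100, 100, 100, 100, 100], "translation": [[16.2, -5.35, 1.7], [16.2, -5.35, 1.7], [16.2, -5.35, 1.7], [16.2, -5.35, 1.7], [16.2, -5.35, 6], [16.2, -5.35, 9.5], [16.2, -5.35, 11.2], [16.2, -5.35, 11.2]], "spin": [0, 0, 0, 0, 0, 0, 0, 0]}}

```text
time: 10.8
tcp_pos: [0.6332, 0.216, 0.0021]
tcp_rot: [3.095, 0.539, -0.015]
ft_force: [-0.6, 0.5, 0.1]
gripper_width: 0.0854
finger_force: 0.0
```

Emit:
{"op": "step_arm", "data": {"grip": [85, 75, 65, 60, 60, 60, 60, 60], "translation": [[0, 0, 0], [0, 0, 0], [0, 0, 0], [0, 0, 0], [0, 0, 0], [0, 0, 0], [0, 0, 0], [0, 0, 0]], "spin": [0, 0, 0, 0, 0, 0, 0, 0]}}

```text
time: 11.6
tcp_pos: [0.64, 0.2166, 0.0104]
tcp_rot: [-3.095, -0.536, -0.008]
ft_force: [-2.2, 1.3, 6.6]
gripper_width: 0.0551
finger_force: 63.2
```

Emit:
{"op": "step_arm", "data": {"grip": [75, 85, 90, 90, 90, 90, 90, 90], "translation": [[0, 0, 0], [0, 0, 0], [0, 0, 0], [0, 0, 0], [0, 0, 0], [0, 0, 0], [0, 0, 0], [0, 0, 0]], "spin": [0, 0, 0, -8, -16, -24, -32, -40]}}

```text
time: 12.4
tcp_pos: [0.6374, 0.2155, 0.0064]
tcp_rot: [-2.721, -1.571, 0.001]
ft_force: [0.1, 0.1, 0.3]
gripper_width: 0.0763
finger_force: 0.0
```

Emit:
{"op": "step_arm", "data": {"grip": [90, 90, 90, 90, 90, 90, 90, 90], "translation": [[0, 0, 0], [0, 0, 0], [0, 0, 0], [0, 0, 0], [0, 0, 0], [0, 0, 0], [0, 0, 0], [0, 0, 0]], "spin": [-8, -16, -24, -32, -40, -48, -50, -50]}}

```text
time: 13.2
tcp_pos: [0.6374, 0.2156, 0.0064]
tcp_rot: [-1.809, -2.568, 0.001]
ft_force: [-0.0, 0.1, 0.3]
gripper_width: 0.0769
finger_force: 0.0
```

Emit:
{"op": "step_arm", "data": {"grip": [80, 72, 66, 60, 60, 60, 60, 60], "translation": [[0, 0, 0], [0, 0, 0], [0, 0, 0], [0, 0, 0], [0, 0, 0], [0, 0, 0], [0, 0, 0], [0, 0, 0]], "spin": [0, 0, 0, 0, 0, 0, 0, 0]}}

```text
time: 14.0
tcp_pos: [0.6381, 0.2158, 0.0073]
tcp_rot: [1.809, 2.568, 0.001]
ft_force: [-0.1, 0.1, 3.8]
gripper_width: 0.055
finger_force: 64.2
```

Emit:
{"op": "step_arm", "data": {"grip": [60, 60, 60, 60, 60, 60, 60, 60], "translation": [[0, 0, -0.5], [0, 0, -1], [0, 0, -3], [0, 0, -6], [0, 0, -9], [0, 0, -9], [0, 0, -9], [0, 0, -9]], "spin": [0, 0, 0, 0, 0, 0, 0, 0]}}

```text
time: 14.8
tcp_pos: [0.6359, 0.2154, 0.0945]
tcp_rot: [-1.807, -2.566, 0.005]
ft_force: [0.4, -0.2, -2.5]
gripper_width: 0.0553
finger_force: 64.1
```

Run:
```python
from h import *
im=eyes.camera('side');p=sense()['tcp_pos'];print(p)
u,v=proj('side',[p])[0].astype(int)
cv2.imwrite('pics/a4.png',cv2.resize(im[max(v-60,0):v+60,u-80:u+80],(640,480)))
go((.4742,.2061,.10),20)
```

```text
[0.63568106 0.21529266 0.09406654]
shift cm [  4.57 -15.52  -0.52] spin -0.3 yaz 19.7 t 14.85
```

View pics/a4.png

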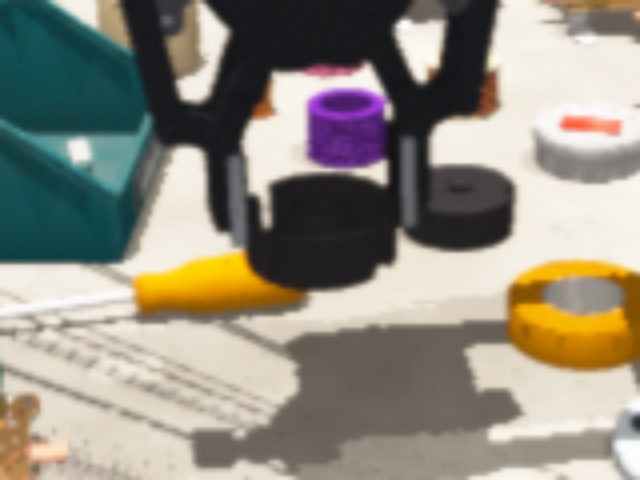

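Held level and centred. Now over the pin.

Emit:
{"op": "step_arm", "data": {"grip": [60, 60, 60, 60, 60, 60, 60, 60], "translation": [[4.6, -15.5, -0.5], [4.6, -15.5, -0.5], [4.6, -15.5, -0.5], [4.6, -15.5, -0.5], [4.6, -15.5, -0.5], [4.6, -15.5, -0.5], [4.6, -15.5, -0.5], [4.6, -15.5, -0.5]], "spin": [0, 0, 0, 0, 0, 0, 0, 0]}}

```text
time: 15.65
tcp_pos: [0.4782, 0.2071, 0.1023]
tcp_rot: [1.809, 2.567, 0.002]
ft_force: [0.9, 0.5, -2.1]
gripper_width: 0.0553
finger_force: 64.3
```

Run:
```python
from h import *
im=eyes.camera('side');p=sense()['tcp_pos'];print(p,sense()['joint_velocities'])
u,v=proj('side',[p])[0].astype(int)
cv2.imwrite('pics/a5.png',cv2.resize(im[max(v-50,0):v+70,u-80:u+80],(640,480)))
go((.4742,.2061,.026),20)
```

```text
[0.47786275 0.20697832 0.10219814] [ 1.93070768e-03 -2.58549977e-03  1.04340489e-02  1.80943509e-05
  3.36529309e-03 -3.34262085e-04]
shift cm [ 0.04 -0.38  7.62] spin -0.4 yaz 19.6 t 15.7
```

View pics/a5.png

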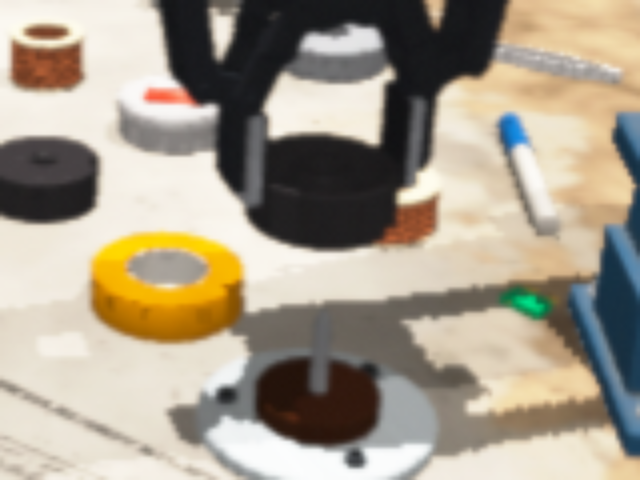

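Run:
```python
from h import *
I={c:eyes.camera(c) for c in('side',)}
cv2.imwrite('pics/s5.png',I['side'])
for b in(.094,.096,.098): print(b,fit2(I,'lower',(.478,.207),base=b,span=.0075))
# pin axis at its base/tip in the picture vs model
for z in(.02,.035,.05): print(proj('side',[(.4742,.2061,z)]))
g=cv2.cvtColor(I['side'],6)
for z in(.03,.035,.04,.045):
    u,v=proj('side',[(.4742,.2061,z)])[0]; r=int(round(v)); print(r,round(u,1),g[r,int(u)-6:int(u)+8])
```

```text
0.094 (array([0.47824949, 0.20233848]), np.float64(121.25262451171875))
0.096 (array([0.47696563, 0.19846094]), np.float64(128.45785522460938))
0.098 (array([0.47738733, 0.20235194]), np.float64(129.6519775390625))
[[373.16713753 318.39600844]]
[[373.77204249 310.24101073]]
[[374.38801793 301.95586584]]
313 373.6 [22 24 23 26 52 82 97 98 83 53 34 33 38 46]
310 373.8 [114 113 114 113 105  96  97  99  99 105 113 115 114 112]
307 374.0 [102 103 103 103  97  93  96  98  97  96  99 102 101 101]
305 374.2 [102 102 102  99  95  95  98  99  95  97 100 100 100  99]
```

Side fits put the cup at the TCP and the pin where it was felt, so I'll shift 4 mm and go down.

Emit:
{"op": "step_arm", "data": {"grip": [60, 60, 60, 60, 60, 60, 60, 60], "translation": [[0, -0.38, 0], [0, -0.38, 0], [0, -0.38, 2], [0, -0.38, 4], [0, -0.38, 5], [0, -0.38, 6], [0, -0.38, 7], [0, -0.38, 7.3]], "spin": [0, 0, 0, 0, 0, 0, 0, 0]}}

```text
time: 16.55
tcp_pos: [0.4723, 0.2055, 0.028]
tcp_rot: [-1.809, -2.568, 0.001]
ft_force: [-0.1, 0.3, -2.0]
gripper_width: 0.0555
finger_force: 64.3
```

Emit:
{"op": "step_arm", "data": {"grip": [60, 60, 60, 60, 60, 60], "translation": [[0, 0, 0.1], [0, 0, 0.2], [0, 0, 0.3], [0, 0, 0.4], [0, 0, 0.5], [0, 0, 0.5]], "spin": [0, 0, 0, 0, 0, 0]}}

```text
time: 17.15
tcp_pos: [0.4731, 0.2057, 0.0253]
tcp_rot: [1.809, 2.568, -0.0]
ft_force: [-2.4, -0.2, 6.3]
gripper_width: 0.0551
finger_force: 65.2
```

Seated (z .0253, 6 N up). I'll nudge it 1 mm to centre, then release.

Emit:
{"op": "step_arm", "data": {"grip": [60, 60, 60, 60, 70, 85, 90, 90], "translation": [[0, 0.05, -0.3], [0, 0.1, -0.3], [0, 0.1, 0], [0, 0.1, 0], [0, 0.1, 0], [0, 0.1, 0], [0, 0.1, 0], [0, 0.1, -2]], "spin": [0, 0, 0, 0, 0, 0, 0, 0]}}

```text
time: 17.95
tcp_pos: [0.4707, 0.2051, 0.0412]
tcp_rot: [-1.807, -2.565, 0.008]
ft_force: [-0.5, 0.5, -0.7]
gripper_width: 0.0769
finger_force: 0.0
```

Emit:
{"op": "step_arm", "data": {"grip": [70, 70, 70, 70, 70, 70, 70, 70], "translation": [[0, 0, -5], [0, 0, -9], [12.2, 0, -9], [12.2, 0, -9], [20, 0, -9], [25, 0, -9], [30, 0, -9], [30, 0, -9]], "spin": [0, 0, 0, 0, 0, 0, 0, 0]}}

```text
time: 18.75
tcp_pos: [0.3716, 0.4901, 0.1335]
tcp_rot: [1.809, 2.568, -0.0]
ft_force: [1.3, -0.1, 1.1]
gripper_width: 0.0597
finger_force: 0.0
```

Run:
```python
from h import *
I={c:eyes.camera(c) for c in('top','side')}
for c in I: print(c,fit2({c:I[c]},'lower',(.4742,.2061),base=.018,span=.006))
b=[draw(c,I[c],[('lower',(.4742,.2061),.018)]) for c in I]
cv2.imwrite('pics/a6.png',np.hstack([cv2.resize(np.hstack([i[c][0]:=0 for i in []]) if 0 else im,(400,400)) for im in (b[0][245:345,150:250],b[1][250:350,320:420])]) if 0 else np.hstack([cv2.resize(b[0][245:345,150:250],(400,400)),cv2.resize(b[1][250:350,320:420],(400,400))]))
```

```text
File "<stdin>", line 5
    cv2.imwrite('pics/a6.png',np.hstack([cv2.resize(np.hstack([i[c][0]:=0 for i in []]) if 0 else im,(400,400)) for im in (b[0][245:345,150:250],b[1][250:350,320:420])]) if 0 else np.hstack([cv2.resize(b[0][245:345,150:250],(400,400)),cv2.resize(b[1][250:350,320:420],(400,400))]))
                                                               ^^^^^^^
SyntaxError: cannot use assignment expressions with subscript
```

Run:
```python
from h import *
go((.6125,-.1465,.13),20)
```

```text
shift cm [-68.06   1.24   0.37] spin -0.3 yaz 19.7 t 18.75
```

Emit:
{"op": "step_arm", "data": {"grip": [85, 85, 85, 85, 85, 85, 85, 85], "translation": [[-68, 1.2, 0], [-68, 1.2, 0], [-68, 1.2, 0], [-68, 1.2, 0], [-68, 1.2, 0], [-68, 1.2, 0], [-68, 1.2, 0], [-68, 1.2, 0]], "spin": [0, 0, 0, 0, 0, 0, 0, 0]}}

```text
time: 19.55
tcp_pos: [0.5142, 0.1123, 0.1337]
tcp_rot: [1.809, 2.568, 0.0]
ft_force: [1.0, 0.0, -0.1]
gripper_width: 0.0724
finger_force: 0.0
```

Emit:
{"op": "step_arm", "data": {"grip": [85, 85, 85, 85, 85, 85, 85, 85], "translation": [[-28, 0.5, 0], [-28, 0.5, 0], [-28, 0.5, 0], [-28, 0.5, 0], [-28, 0.5, 0], [-28, 0.5, 0], [-28, 0.5, 0], [-28, 0.5, 0]], "spin": [0, 0, 0, 0, 0, 0, 0, 0]}}

```text
time: 20.35
tcp_pos: [0.6125, -0.1481, 0.1331]
tcp_rot: [-1.81, -2.566, -0.0]
ft_force: [-0.4, 0.4, 0.2]
gripper_width: 0.0726
finger_force: 0.0
```

Run:
```python
from h import *
I={c:eyes.camera(c) for c in('top','side')}
for c in I: print(c,fit2({c:I[c]},'lower',(.4742,.2061),base=.018,span=.006))
b=[draw(c,I[c],[('lower',(.4742,.2061),.018)]) for c in I]
cv2.imwrite('pics/a6.png',np.hstack([cv2.resize(b[0][245:345,150:250],(400,400)),cv2.resize(b[1][250:350,320:420],(400,400))]))
go((.6125,-.1465,.0185),20)
```

```text
top (array([0.47475235, 0.2061486 ]), np.float64(138.67201232910156))
side (array([0.4747078, 0.2041761]), np.float64(161.77627563476562))
shift cm [-0.03  0.04 11.46] spin -0.3 yaz 19.7 t 20.45
```

View pics/a6.png

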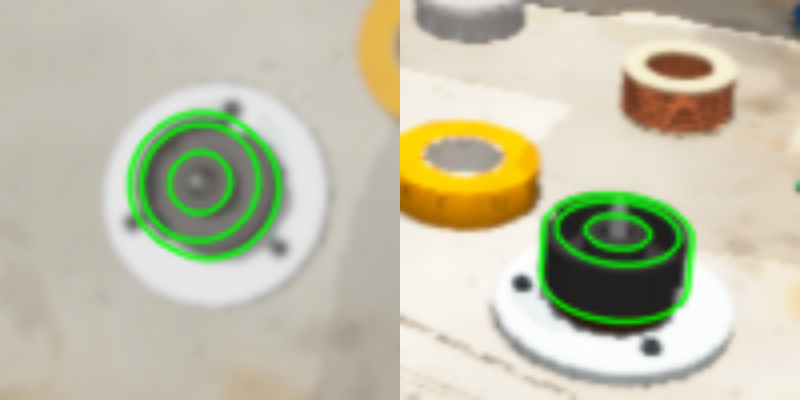

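The lower half is home at (.4747,.2061), with the pin tip through its hole. Next is the coil.

Emit:
{"op": "step_arm", "data": {"grip": [85, 85, 85, 85, 85, 85, 85, 85], "translation": [[0, 0, 4], [0, 0, 8], [0, 0, 10], [0, 0, 11], [0, 0, 11.4], [0, 0, 11.4], [0, 0, 11.4], [0, 0, 11.4]], "spin": [0, 0, 0, 0, 0, 0, 0, 0]}}

```text
time: 21.25
tcp_pos: [0.6144, -0.1482, 0.0218]
tcp_rot: [1.807, 2.566, 0.001]
ft_force: [-0.7, 0.1, 0.4]
gripper_width: 0.0723
finger_force: 0.0
```

Emit:
{"op": "step_arm", "data": {"grip": [75, 65, 58, 52, 46, 46, 46, 46], "translation": [[0, 0, 0], [0, 0, 0], [0, 0, 0], [0, 0, 0], [0, 0, 0], [0, 0, 0], [0, 0, 0], [0, 0, 0]], "spin": [0, 0, 0, 0, 0, 0, 0, 0]}}

```text
time: 22.05
tcp_pos: [0.6134, -0.1478, 0.0208]
tcp_rot: [1.809, 2.568, 0.0]
ft_force: [-1.8, 0.8, 6.2]
gripper_width: 0.0407
finger_force: 59.8
```

Emit:
{"op": "step_arm", "data": {"grip": [60, 70, 75, 75, 75, 75, 75, 75], "translation": [[0, 0, 0], [0, 0, 0], [0, 0, 0], [0, 0, 0], [0, 0, 0], [0, 0, 0], [0, 0, 0], [0, 0, 0]], "spin": [0, 0, 0, 8, 16, 24, 32, 40]}}

```text
time: 22.85
tcp_pos: [0.6127, -0.1477, 0.0194]
tcp_rot: [-2.583, -1.787, 0.001]
ft_force: [0.4, 0.2, 0.0]
gripper_width: 0.0641
finger_force: 0.0
```

Emit:
{"op": "step_arm", "data": {"grip": [75, 75, 75, 75, 75, 75, 75, 75], "translation": [[0, 0, 0], [0, 0, 0], [0, 0, 0], [0, 0, 0], [0, 0, 0], [0, 0, 0], [0, 0, 0], [0, 0, 0]], "spin": [8, 16, 24, 32, 40, 48, 50, 50]}}

```text
time: 23.65
tcp_pos: [0.6127, -0.1477, 0.0195]
tcp_rot: [-3.095, -0.537, 0.001]
ft_force: [-0.6, -0.6, 0.4]
gripper_width: 0.0641
finger_force: 0.0
```

Emit:
{"op": "step_arm", "data": {"grip": [65, 58, 52, 46, 46, 46, 46, 46], "translation": [[0, 0, 0], [0, 0, 0], [0, 0, 0], [0, 0, 0], [0, 0, 0], [0, 0, 0], [0, 0, 0], [0, 0, 0]], "spin": [0, 0, 0, 0, 0, 0, 0, 0]}}

```text
time: 24.45
tcp_pos: [0.6132, -0.1477, 0.0205]
tcp_rot: [-3.095, -0.537, -0.0]
ft_force: [-2.0, 1.5, 6.0]
gripper_width: 0.0407
finger_force: 60.2
```

Emit:
{"op": "step_arm", "data": {"grip": [46, 46, 46, 46, 46, 46, 46, 46], "translation": [[0, 0, -0.5], [0, 0, -1], [0, 0, -3], [0, 0, -6], [0, 0, -9], [0, 0, -11], [0, 0, -11], [0, 0, -11]], "spin": [0, 0, 0, 0, 0, 0, 0, 0]}}

```text
time: 25.25
tcp_pos: [0.6129, -0.1478, 0.1296]
tcp_rot: [3.095, 0.537, 0.0]
ft_force: [-0.3, 0.0, -1.4]
gripper_width: 0.0405
finger_force: 60.8
```

Run:
```python
from h import *
go((.4745,.2061,.13),-70.3)
```

```text
shift cm [ -1.11 -37.98  -0.05] spin -0.0 yaz -70.3 t 25.25
```

Emit:
{"op": "step_arm", "data": {"grip": [46, 46, 46, 46, 46, 46, 46, 46], "translation": [[-1.1, -38, 0], [-1.1, -38, 0], [-1.1, -38, 0], [-1.1, -38, 0], [-1.1, -38, 0], [-1.1, -38, 0], [-1.1, -38, 0], [-1.1, -38, 0]], "spin": [0, 0, 0, 0, 0, 0, 0, 0]}}

```text
time: 26.05
tcp_pos: [0.471, 0.2085, 0.1273]
tcp_rot: [-3.094, -0.54, 0.008]
ft_force: [-0.1, -0.5, -1.2]
gripper_width: 0.0405
finger_force: 60.9
```

Emit:
{"op": "step_arm", "data": {"grip": [46, 46, 46, 46], "translation": [[0, 0, 0], [0, 0, 0], [0, 0, 0], [0, 0, 0]], "spin": [0, 0, 0, 0]}}

```text
time: 26.45
tcp_pos: [0.4749, 0.2051, 0.1292]
tcp_rot: [3.095, 0.534, -0.002]
ft_force: [0.3, 0.6, -0.3]
gripper_width: 0.0405
finger_force: 61.0
```

Run:
```python
from h import *
I={c:eyes.camera(c) for c in('side',)};print(sense()['tcp_pos'])
for b in(.107,.109,.111): print(b,fit2(I,'coil',(.4745,.2061),base=b,span=.006))
go((.4746,.2061,.0445),-70.3)
```

```text
[0.47500028 0.20517187 0.12947748]
0.107 (array([0.47545793, 0.20177496]), np.float64(143.8148651123047))
0.109 (array([0.47537791, 0.20633953]), np.float64(142.93113708496094))
0.111 (array([0.47563048, 0.21078037]), np.float64(141.508056640625))
shift cm [-0.  -0.1  8.5] spin -0.1 yaz -70.4 t 26.5
```

Coil x is .4754 by the side camera against cup .4747 (play is 2 mm). I'll nudge by 1 mm and go down.

Emit:
{"op": "step_arm", "data": {"grip": [46, 46, 46, 46, 46, 46, 46, 46], "translation": [[-0.03, -0.1, 1], [-0.03, -0.1, 3], [-0.03, -0.1, 5], [-0.03, -0.1, 6], [-0.03, -0.1, 6.5], [-0.03, -0.1, 7], [-0.03, -0.1, 7.5], [-0.03, -0.1, 8]], "spin": [0, 0, 0, 0, 0, 0, 0, 0]}}

```text
time: 27.3
tcp_pos: [0.4748, 0.2074, 0.0503]
tcp_rot: [-3.095, -0.537, -0.003]
ft_force: [0.0, -0.6, -1.1]
gripper_width: 0.0406
finger_force: 61.0
```

Emit:
{"op": "step_arm", "data": {"grip": [46, 46, 46, 46, 46, 46], "translation": [[0, 0, 0.2], [0, 0, 0.4], [0, 0, 0.6], [0, 0, 0.8], [0, 0, 0.9], [0, 0, 0.9]], "spin": [0, 0, 0, 0, 0, 0]}}

```text
time: 27.9
tcp_pos: [0.4745, 0.2074, 0.0443]
tcp_rot: [3.095, 0.538, -0.002]
ft_force: [-7.3, -3.2, 19.9]
gripper_width: 0.0407
finger_force: 63.2
```

Coil home (z .0443, against the expected .0445). Release and go to the upper half.

Emit:
{"op": "step_arm", "data": {"grip": [50, 60, 65, 65, 65, 65, 80, 100], "translation": [[0, 0, -0.5], [0, 0, -0.5], [0, 0, -0.5], [0, 0, -2], [0, 0, -5], [0, 0, -9], [0, 5, -9], [0, 10, -9]], "spin": [0, 0, 0, 0, 0, 0, 0, 0]}}

```text
time: 28.7
tcp_pos: [0.5094, 0.1133, 0.1328]
tcp_rot: [3.094, 0.543, 0.007]
ft_force: [0.8, 0.3, -0.5]
gripper_width: 0.0804
finger_force: 0.0
```

Emit:
{"op": "step_arm", "data": {"grip": [100, 100, 100, 100, 100, 100, 100, 100], "translation": [[5, 13, 0], [5, 13, 0], [5, 13, 0], [5, 13, 0], [5, 13, 0], [5, 13, 0], [5, 13, 0], [5, 13, 0]], "spin": [0, 0, 0, 0, 0, 0, 0, 0]}}

```text
time: 29.5
tcp_pos: [0.5977, 0.0087, 0.1307]
tcp_rot: [-3.095, -0.539, 0.001]
ft_force: [0.1, -0.3, -0.1]
gripper_width: 0.0851
finger_force: 0.0
```

Run:
```python
from h import *
I={c:eyes.camera(c) for c in('top','side')};cv2.imwrite('pics/t7.png',I['top']);cv2.imwrite('pics/s7.png',I['side'])
for c in I: print(c,fit2({c:I[c]},'coil',(.4746,.2061),base=.024,span=.006),fit2({c:I[c]},'upper',(.601,.009),span=.009), [ (at_z(c,r['at'],.011)[:2],r['score']) for r in eyes.pinpoint('upper_centre',c)[:1]])
go((.601,.0095,.006),-70.3)
```

```text
top (array([0.4755969 , 0.20884117]), np.float64(207.91250610351562)) (array([0.59229652, 0.00338572]), np.float64(23.480140686035156)) []
side (array([0.47871941, 0.21203839]), np.float64(177.34365844726562)) (array([0.60318803, 0.01499708]), np.float64(148.810791015625)) [(array([0.60097689, 0.00828322]), 0.98)]
shift cm [ 0.3  -0.05 12.5 ] spin 0.0 yaz -70.3 t 29.7
```

Emit:
{"op": "step_arm", "data": {"grip": [100, 100, 100, 100, 100, 100, 100, 100], "translation": [[0.3, 0, 4], [0.3, 0, 8], [0.3, 0, 10], [0.3, 0, 11.5], [0.3, 0, 12.2], [0.3, 0, 12.4], [0.3, 0, 12.4], [0.3, 0, 12.4]], "spin": [0, 0, 0, 0, 0, 0, 0, 0]}}

```text
time: 30.5
tcp_pos: [0.6028, 0.0083, 0.0084]
tcp_rot: [3.095, 0.537, 0.004]
ft_force: [0.2, 0.8, -0.4]
gripper_width: 0.0854
finger_force: 0.0
```

Emit:
{"op": "step_arm", "data": {"grip": [85, 75, 65, 60, 60, 60, 60, 60], "translation": [[0, 0, 0], [0, 0, 0], [0, 0, 0], [0, 0, 0], [0, 0, 0], [0, 0, 0], [0, 0, 0], [0, 0, 0]], "spin": [0, 0, 0, 0, 0, 0, 0, 0]}}

```text
time: 31.3
tcp_pos: [0.6021, 0.0086, 0.0082]
tcp_rot: [-3.095, -0.537, -0.002]
ft_force: [-1.9, -0.2, 6.0]
gripper_width: 0.0552
finger_force: 63.0
```

Emit:
{"op": "step_arm", "data": {"grip": [75, 85, 90, 90, 90, 90, 90, 90], "translation": [[0, 0, 0], [0, 0, 0], [0, 0, 0], [0, 0, 0], [0, 0, 0], [0, 0, 0], [0, 0, 0], [0, 0, 0]], "spin": [0, 0, -8, -16, -24, -32, -40, -48]}}

```text
time: 32.1
tcp_pos: [0.601, 0.0084, 0.0064]
tcp_rot: [-2.604, -1.757, 0.001]
ft_force: [-0.6, 0.6, 0.1]
gripper_width: 0.0769
finger_force: 0.0
```

Emit:
{"op": "step_arm", "data": {"grip": [90, 90, 90, 90, 90, 90, 90, 90], "translation": [[0, 0, 0], [0, 0, 0], [0, 0, 0], [0, 0, 0], [0, 0, 0], [0, 0, 0], [0, 0, 0], [0, 0, 0]], "spin": [-8, -16, -24, -32, -40, -48, -50, -50]}}

```text
time: 32.9
tcp_pos: [0.601, 0.0085, 0.0064]
tcp_rot: [-1.625, -2.688, 0.001]
ft_force: [-0.4, -0.2, 0.0]
gripper_width: 0.0767
finger_force: 0.0
```

Emit:
{"op": "step_arm", "data": {"grip": [80, 72, 66, 60, 60, 60, 60, 60], "translation": [[0, 0, 0], [0, 0, 0], [0, 0, 0], [0, 0, 0], [0, 0, 0], [0, 0, 0], [0, 0, 0], [0, 0, 0]], "spin": [0, 0, 0, 0, 0, 0, 0, 0]}}

```text
time: 33.7
tcp_pos: [0.6017, 0.0085, 0.0076]
tcp_rot: [1.625, 2.688, 0.0]
ft_force: [-2.7, 0.6, 5.4]
gripper_width: 0.0558
finger_force: 63.0
```

Emit:
{"op": "step_arm", "data": {"grip": [60, 60, 60, 60, 60, 60, 60, 60], "translation": [[0, 0, -0.5], [0, 0, -1], [0, 0, -3], [0, 0, -6], [0, 0, -9], [0, 0, -12], [0, 0, -12], [0, 0, -12]], "spin": [0, 0, 0, 0, 0, 0, 0, 0]}}

```text
time: 34.5
tcp_pos: [0.6016, 0.0084, 0.1273]
tcp_rot: [1.625, 2.687, 0.001]
ft_force: [-0.7, 0.0, -2.5]
gripper_width: 0.0552
finger_force: 63.9
```

Run:
```python
from h import *
go((.4746,.2061,.127))
a=cv2.imread('pics/t7.png')[245:345,150:250];b=cv2.imread('pics/s7.png')[250:350,320:420]
cv2.imwrite('pics/a7.png',np.hstack([cv2.resize(i,(400,400)) for i in(a,b)]))
```

```text
shift cm [ 2.341e+01 -2.070e+00  1.000e-02] spin 0 yaz 27.7 t 34.5
```

View pics/a7.png

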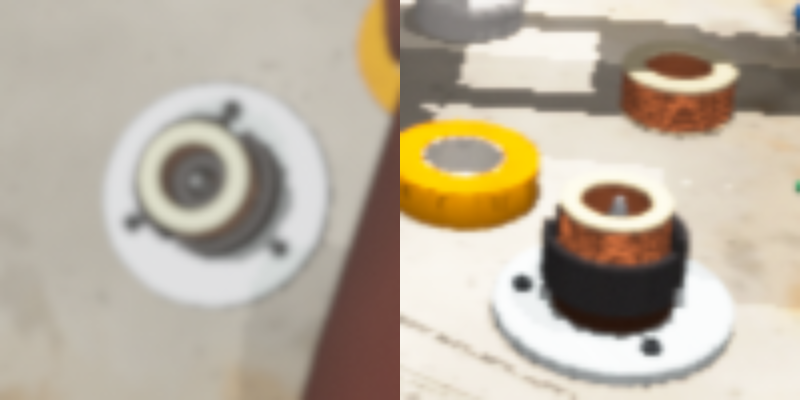

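The coil sits level and concentric in the lower half: top view ring at (195,175), side view rim level at (618,205). Now I'll carry the upper half over.

Emit:
{"op": "step_arm", "data": {"grip": [60, 60, 60, 60, 60, 60, 60, 60], "translation": [[23.4, -2.1, 0], [23.4, -2.1, 0], [23.4, -2.1, 0], [23.4, -2.1, 0], [23.4, -2.1, 0], [23.4, -2.1, 0], [23.4, -2.1, 0], [23.4, -2.1, 0]], "spin": [0, 0, 0, 0, 0, 0, 0, 0]}}

```text
time: 35.3
tcp_pos: [0.4738, 0.2051, 0.1256]
tcp_rot: [-1.626, -2.687, 0.003]
ft_force: [0.2, -0.7, -1.1]
gripper_width: 0.0554
finger_force: 64.0
```

Emit:
{"op": "step_arm", "data": {"grip": [60, 60], "translation": [[0, 0, 0], [0, 0, 0]], "spin": [0, 0]}}

```text
time: 35.5
tcp_pos: [0.4747, 0.205, 0.1266]
tcp_rot: [-1.628, -2.687, 0.0]
ft_force: [0.2, -0.2, -1.6]
gripper_width: 0.0552
finger_force: 64.0
```

Run:
```python
from h import *
I={c:eyes.camera(c) for c in('side',)};print(sense()['tcp_pos'])
for b in(.117,.119,.121): print(b,fit2(I,'upper',(.4745,.2061),base=b,span=.006))
go((.4746,.2061,.047))
```

```text
[0.47465422 0.20507643 0.12677028]
0.117 (array([0.47271224, 0.19744376]), np.float64(119.19979858398438))
0.119 (array([0.4729401 , 0.20171263]), np.float64(119.22660827636719))
0.121 (array([0.47337048, 0.20593996]), np.float64(119.13151550292969))
shift cm [0.09 0.04 7.98] spin 0 yaz 27.6 t 35.55
```

Emit:
{"op": "step_arm", "data": {"grip": [60, 60, 60, 60, 60, 60, 60, 60], "translation": [[0.1, 0.05, 1], [0.1, 0.05, 3], [0.1, 0.05, 5], [0.1, 0.05, 5.5], [0.1, 0.05, 6], [0.1, 0.05, 6.5], [0.1, 0.05, 7], [0.1, 0.05, 7.4]], "spin": [0, 0, 0, 0, 0, 0, 0, 0]}}

```text
time: 36.35
tcp_pos: [0.4746, 0.2072, 0.0531]
tcp_rot: [1.625, 2.688, 0.001]
ft_force: [-0.2, 0.5, -1.7]
gripper_width: 0.0556
finger_force: 64.0
```

Emit:
{"op": "step_arm", "data": {"grip": [60, 60, 60, 60, 60, 60, 60], "translation": [[0, 0, 0.2], [0, 0, 0.4], [0, 0, 0.6], [0, 0, 0.8], [0, 0, 0.9], [0, 0, 1.0], [0, 0, 1.0]], "spin": [0, 0, 0, 0, 0, 0, 0]}}

```text
time: 37.05
tcp_pos: [0.4745, 0.2072, 0.0474]
tcp_rot: [-1.624, -2.688, 0.003]
ft_force: [-10.8, -3.6, 26.2]
gripper_width: 0.0555
finger_force: 66.8
```

Upper half home (z .0474). Release and go to the weight.

Emit:
{"op": "step_arm", "data": {"grip": [70, 80, 90, 90, 90, 90, 85, 85], "translation": [[0, 0, -0.8], [0, 0, -0.8], [0, 0, -0.8], [0, 0, -0.8], [0, 0, -3], [0, 0, -7], [0, 0, -10], [0, 0, -10]], "spin": [0, 0, 0, 0, 0, 0, 0, 0]}}

```text
time: 37.85
tcp_pos: [0.4778, 0.2082, 0.1476]
tcp_rot: [1.622, 2.683, 0.011]
ft_force: [0.4, -0.4, 0.8]
gripper_width: 0.0727
finger_force: 0.0
```

Emit:
{"op": "step_arm", "data": {"grip": [85, 85, 85, 85, 85, 85, 85, 85], "translation": [[-33.7, -21.2, 0], [-33.7, -21.2, 0], [-33.7, -21.2, 0], [-33.7, -21.2, 0], [-33.7, -21.2, 0], [-33.7, -21.2, 0], [-33.7, -21.2, 0], [-33.7, -21.2, 0]], "spin": [0, 0, 0, 0, 0, 0, 0, 0]}}

```text
time: 38.65
tcp_pos: [0.4416, -0.1915, 0.1415]
tcp_rot: [-1.625, -2.686, -0.0]
ft_force: [1.2, 0.1, -0.1]
gripper_width: 0.0728
finger_force: 0.0
```

Emit:
{"op": "step_arm", "data": {"grip": [85, 85, 85], "translation": [[0, 0, 0], [0, 0, 0], [0, 0, 0]], "spin": [0, 0, 0]}}

```text
time: 38.95
tcp_pos: [0.4421, -0.1886, 0.1416]
tcp_rot: [-1.623, -2.686, -0.001]
ft_force: [-0.6, 0.6, -0.4]
gripper_width: 0.0727
finger_force: 0.0
```

Run:
```python
from h import *
I={c:eyes.camera(c) for c in('top','side')};cv2.imwrite('pics/t8.png',I['top']);cv2.imwrite('pics/s8.png',I['side'])
for c in I: print(c,fit2({c:I[c]},'upper',(.4746,.2061),base=.040,span=.006),fit2({c:I[c]},'lower',(.4746,.2061),base=.018,span=.006),[ (at_z(c,r['at'],.034)[:2],r['score']) for r in eyes.pinpoint('weight_knob',c)[:1]])
go((.4435,-.190,.026),20)
```

```text
top (array([0.47454622, 0.20271956]), np.float64(159.97889709472656)) (array([0.47682595, 0.2054866 ]), np.float64(103.49834442138672)) [(array([ 0.43912538, -0.19019796]), 0.84)]
side (array([0.47468497, 0.20666865]), np.float64(173.34014892578125)) (array([0.47775407, 0.21057689]), np.float64(87.31954956054688)) [(array([ 0.44357073, -0.19671245]), 0.92)]
shift cm [-0.18 -0.02 11.65] spin 7.8 yaz 27.8 t 39.15
```

Emit:
{"op": "step_arm", "data": {"grip": [85, 85, 85, 85, 85, 85, 85, 85], "translation": [[-0.1, 0, 4], [-0.1, 0, 8], [-0.1, 0, 10], [-0.1, 0, 11], [-0.1, 0, 11.6], [-0.1, 0, 11.6], [-0.1, 0, 11.6], [-0.1, 0, 11.6]], "spin": [0, 0, 0, 0, 0, 0, 0, 0]}}

```text
time: 39.95
tcp_pos: [0.4446, -0.1914, 0.0283]
tcp_rot: [1.624, 2.686, -0.0]
ft_force: [-0.1, -0.4, -0.8]
gripper_width: 0.0728
finger_force: 0.0
```

Emit:
{"op": "step_arm", "data": {"grip": [65, 50, 40, 30, 22, 22, 22, 22], "translation": [[0, 0, 0], [0, 0, 0], [0, 0, 0], [0, 0, 0], [0, 0, 0], [0, 0, 0], [0, 0, 0], [0, 0, 0]], "spin": [0, 0, 0, 0, 0, 0, 0, 0]}}

```text
time: 40.75
tcp_pos: [0.4435, -0.1908, 0.0273]
tcp_rot: [1.626, 2.688, 0.0]
ft_force: [-1.2, 1.2, 5.9]
gripper_width: 0.0214
finger_force: 58.7
```

Emit:
{"op": "step_arm", "data": {"grip": [40, 50, 50, 50, 50, 50, 50, 50], "translation": [[0, 0, 0], [0, 0, 0], [0, 0, 0], [0, 0, 0], [0, 0, 0], [0, 0, 0], [0, 0, 0], [0, 0, 0]], "spin": [0, 0, 8, 16, 24, 32, 40, 48]}}

```text
time: 41.55
tcp_pos: [0.4431, -0.1907, 0.0265]
tcp_rot: [-2.583, -1.787, 0.0]
ft_force: [0.1, -0.2, -0.2]
gripper_width: 0.043
finger_force: 0.0
```

Emit:
{"op": "step_arm", "data": {"grip": [50, 50, 50, 50, 50, 50, 50, 50], "translation": [[0, 0, 0.1], [0, 0, 0.1], [0, 0, 0.1], [0, 0, 0.1], [0, 0, 0.1], [0, 0, 0.1], [0, 0, 0.1], [0, 0, 0.1]], "spin": [8, 16, 24, 32, 40, 42, 42, 42]}}

```text
time: 42.35
tcp_pos: [0.4432, -0.1907, 0.0256]
tcp_rot: [-3.05, -0.753, 0.0]
ft_force: [-0.9, 0.6, 0.1]
gripper_width: 0.0429
finger_force: 0.0
```

Emit:
{"op": "step_arm", "data": {"grip": [40, 30, 22, 20, 20, 20, 20, 20], "translation": [[0, 0, 0], [0, 0, 0], [0, 0, 0], [0, 0, 0], [0, 0, 0], [0, 0, 0], [0, 0, 0], [0, 0, 0]], "spin": [0, 0, 0, 0, 0, 0, 0, 0]}}

```text
time: 43.15
tcp_pos: [0.4434, -0.1908, 0.0261]
tcp_rot: [-3.05, -0.752, 0.0]
ft_force: [-1.1, 0.7, 5.2]
gripper_width: 0.0217
finger_force: 58.9
```

Emit:
{"op": "step_arm", "data": {"grip": [20, 20, 20, 20, 20, 20, 20, 20], "translation": [[0, 0, -0.5], [0, 0, -1], [0, 0, -3], [0, 0, -6], [0, 0, -9], [0, 0, -11], [0, 0, -11], [0, 0, -11]], "spin": [0, 0, 0, 0, 0, 0, 0, 0]}}

```text
time: 43.95
tcp_pos: [0.4428, -0.1904, 0.1352]
tcp_rot: [-3.05, -0.751, 0.001]
ft_force: [0.1, 1.0, -4.1]
gripper_width: 0.0216
finger_force: 59.5
```

Run:
```python
from h import *
go((.4746,.2061,.135))
```

```text
shift cm [ 2.123e+01 -3.364e+01  3.000e-02] spin 0 yaz -62.3 t 43.95
```

Emit:
{"op": "step_arm", "data": {"grip": [20, 20, 20, 20, 20, 20, 20, 20], "translation": [[21.2, -33.6, 0], [21.2, -33.6, 0], [21.2, -33.6, 0], [21.2, -33.6, 0], [21.2, -33.6, 0], [21.2, -33.6, 0], [21.2, -33.6, 0], [21.2, -33.6, 0]], "spin": [0, 0, 0, 0, 0, 0, 0, 0]}}

```text
time: 44.75
tcp_pos: [0.4727, 0.207, 0.133]
tcp_rot: [3.05, 0.752, -0.007]
ft_force: [1.1, -0.5, -4.2]
gripper_width: 0.0215
finger_force: 59.8
```

Emit:
{"op": "step_arm", "data": {"grip": [20, 20, 20, 20, 20], "translation": [[0, 0, 0], [0, 0, 0], [0, 0, 0], [0, 0, 0], [0, 0, 0]], "spin": [0, 0, 0, 0, 0]}}

```text
time: 45.25
tcp_pos: [0.4748, 0.2039, 0.1354]
tcp_rot: [3.051, 0.748, -0.001]
ft_force: [-0.2, 0.6, -4.6]
gripper_width: 0.0214
finger_force: 60.1
```

Run:
```python
from h import *
I={c:eyes.camera(c) for c in('side',)};cv2.imwrite('pics/s9.png',I['side']);print(sense()['tcp_pos'],sense()['gripper_width'])
print(fit2(I,'weight',(.4745,.2061),base=.109,span=.006),fit2(I,'upper',(.4746,.2061),base=.040,span=.006))
go((.4746,.2061,.084))
```

```text
[0.47500381 0.20407136 0.13566383] 0.02142153948183785
(array([0.47519654, 0.20103043]), np.float64(137.5561981201172)) (array([0.47438042, 0.20116342]), np.float64(117.38336181640625))
shift cm [ 0.06 -0.2   5.17] spin 0 yaz -62.4 t 45.3
```

Emit:
{"op": "step_arm", "data": {"grip": [20, 20, 20, 20, 20, 20, 20, 20], "translation": [[0.05, -0.25, 0], [0.05, -0.25, 1], [0.05, -0.25, 2.5], [0.05, -0.25, 3.5], [0.05, -0.25, 4], [0.05, -0.25, 4.3], [0.05, -0.25, 4.5], [0.05, -0.25, 4.7]], "spin": [0, 0, 0, 0, 0, 0, 0, 0]}}

```text
time: 46.1
tcp_pos: [0.4748, 0.2079, 0.0892]
tcp_rot: [-3.05, -0.752, -0.002]
ft_force: [-0.1, -0.6, -4.4]
gripper_width: 0.0214
finger_force: 60.1
```

Emit:
{"op": "step_arm", "data": {"grip": [20, 20, 20, 20, 20, 20, 20], "translation": [[0, 0, 0.1], [0, 0, 0.2], [0, 0, 0.4], [0, 0, 0.6], [0, 0, 0.7], [0, 0, 0.8], [0, 0, 0.8]], "spin": [0, 0, 0, 0, 0, 0, 0]}}

```text
time: 46.8
tcp_pos: [0.4753, 0.2082, 0.0841]
tcp_rot: [-3.05, -0.752, -0.002]
ft_force: [-6.1, -1.5, 12.3]
gripper_width: 0.0212
finger_force: 61.9
```

z .0841 against the expected .084, so the rim is over the core. Release, back off and check.

Emit:
{"op": "step_arm", "data": {"grip": [30, 45, 60, 60, 60, 60, 60, 60], "translation": [[0, 0, -0.4], [0, 0, -0.4], [0, 0, -0.4], [0, 0, -3], [0, 0, -7], [0, 0, -9], [0, 5, -9], [0, 10, -9]], "spin": [0, 0, 0, 0, 0, 0, 0, 0]}}

```text
time: 47.6
tcp_pos: [0.5219, 0.1195, 0.1724]
tcp_rot: [3.048, 0.758, 0.006]
ft_force: [0.6, 0.0, 0.1]
gripper_width: 0.0513
finger_force: 0.0
```

Emit:
{"op": "step_arm", "data": {"grip": [60, 60, 60, 60, 60, 60, 60], "translation": [[0, 5, 0], [0, 10, 0], [0, 15, 0], [0, 20, 0], [0, 22, 0], [0, 22, 0], [0, 22, 0]], "spin": [0, 0, 0, 0, 0, 0, 0]}}

```text
time: 48.3
tcp_pos: [0.6224, -0.0751, 0.1702]
tcp_rot: [-3.049, -0.75, 0.002]
ft_force: [0.6, 0.4, -0.4]
gripper_width: 0.0512
finger_force: 0.0
```

Run:
```python
from h import *
I={c:eyes.camera(c) for c in('top','side')}
for c in I: print(c,fit2({c:I[c]},'weight',(.475,.207),base=.058,span=.006))
p=(.4748,.207);b=[I['top'],draw('side',I['side'],[('weight',p,.058)])]
cv2.imwrite('pics/a9.png',np.hstack([cv2.resize(i,(400,400),interpolation=2) for i in(I['top'][245:345,150:250],I['side'][240:340,320:420])]))
```

```text
top (array([0.47192613, 0.20205858]), np.float64(123.75018310546875))
side (array([0.47601733, 0.20815505]), np.float64(192.83360290527344))
```

View pics/a9.png

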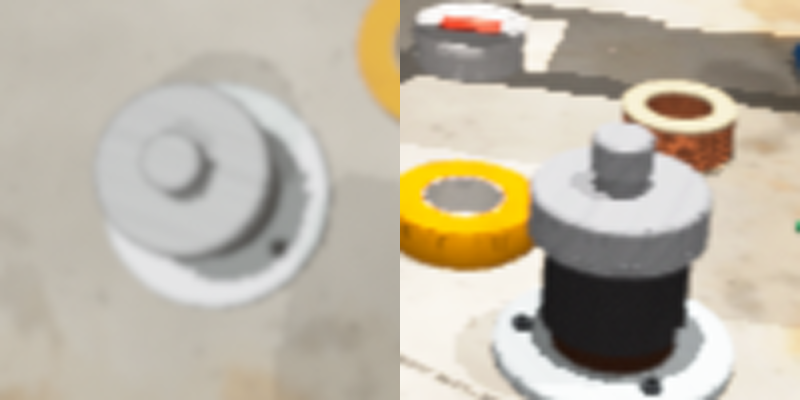

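The stack is complete: the weight is level and centred (side view, weight at (620,210)) over the closed core (at (617,310)), with no visible gap. Tape, tin and wide coil look untouched in that view. Handing in.

```bash
python3 -c "
from workcell import ticket
print(ticket.hand_in())"
```

```text
the job is handed in; nothing more can be done
None
```

The choke is built in the order asked — lower half, coil, upper half, weight — and handed in at about 48 s of the 128 s allowed, every part home by its measured height and level in the pictures; on the first grasp a finger dropped into the lower half and tilted it, but it was regripped and placed normally.

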